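# Screw the scanner head round to face the parcel

## Robot

A 7-joint arm with a two-finger parallel gripper is mounted at the origin on the work surface; the furniture and walls round the work are solid. World frame = base frame: x ahead of the robot, y to its left, z up, the work surface at z = 0. Lengths are in m, angles in rad, forces in N, time in s.
With the tool pointing down it reaches from about 0.4 to 0.85 m from the base axis. Payload 10.4 kg.
Tool frame: the origin (TCP) lies midway between the tips of the shut fingers; the grasp point (between the pads) lies 19 mm behind it; z points along the fingers, y is the line along which they close (so a half turn about z gives the same grasp; the last joint's range is limited). The gripper opens to 87 mm and grips with 3 to 60 N. Pads are 19 mm wide; open, the fingers measure 117 mm over their backs; the gripper's body (75 mm by 190 mm) begins 51 mm behind the grasp point.
Start: joints at [1.212, 0.332, -0.065, 1.46, 0.022, 1.35, -0.088], TCP at [0.206, -0.59, 0.223] pointing down, gripper open.
Joint ranges: [-2.6, 2.6], [-0.5, 2.12], [-1.47, 1.34], [0.16, 2.42], [-1.27, 4.41], [0.06, 2.06], [-2.6, 2.6]. Speed limits (rad/s): [2.22, 2.22, 2.79, 2.79, 3.14, 3.14, 3.14].

## Interface

Orientations are given as a unit quaternion [x, y, z, w].
In Python, from bench import sensors, eyes, order gives the robot as it stands.
- The arm moves only by the tool arm_command, never from a script. Its argument "steps" is a list of rows, each an object with "rot": the turn, a rotation vector about the world's x, y, z in degrees, a list of three; "slide": the shift along the world's x, y, z in m, a list of three; "grip": the opening, from 0 (shut) to 1 (fully open). A call has exactly 8 rows; each row shifts and turns the commanded pose from where the row before left it; what a row does not reach is not made up. A row lasts 1/8 s, in which the tool goes at most 62.5 mm and 10.7 degrees, less where a joint would pass 70% of its speed; a pose out of reach is approached as far as the arm can. A call with a gripper value outside its range is refused whole. The fingers move at their own pace and stop on an object; "newtons" is the grip in N (left out, the last holds). Time passes only in rows, so rows that do not move let the fingers close, or fill a call up. It gives the time, the measured TCP pose, the force, the opening and the grip force at its end, in the units of the state.
- sensors.read_state(): the state, without advancing time (a new reading comes with each control period).
- eyes.camera(name): name is "scene" or "side" or "wrist"; returns a dict with "pixels" (400x640x3 uint8, red, green, blue), "intrinsics" (3x3 intrinsics, pixels), "pose" (4x4, takes a point from camera to world coordinates). Camera axes: x right, y down, z forward; pixel columns grow to the right and rows downward; lengths in m; the calibration is good to about 2 mm. A picture is of the moment at which its call begins. There is no depth.
- order.close_job(): hands the job in; it is judged then, once.
Trained networks look in a picture, given as the dict that the camera call returned (one of the last four; its "shot" number tells which), for a name from the list of things; names that differ only in an ending like _2 or _b are one class to them, and where a whole thing is asked for, a point or a joint stands for the part that bears it (a point fixed in the world has none). Each returns a list of dicts, best first, with "conf" (0 to 1); they miss things now and then, are a little off and sometimes report something else, mostly with a low value. They report only what shows in the picture. A call takes as long as a camera call.
- eyes.look_for(name, picture): "bbox" ([left, top, right, bottom] in pixels, round what is visible of it).
The state is a dict: "time": time; "joint_positions": joint angles; "joint_vel": joint speeds; "joint_torque": joint torques, N m; "ee_pos": TCP position; "eef_rot": TCP orientation; "ft_force": force on the tool from outside, world axes, zero at the start; "torque": the same for the moment, N m; "width": finger opening in m; "grip_force": force on a finger pad.
Only numpy, scipy, OpenCV 4.12 (cv2) and the standard library are available. Lean on these libraries where they do the work, as an engineer would, in place of code of your own. Each camera call takes 0.05 s, during which the arm holds its last target. There are 200 camera calls.

## Task

Screw the head of the desk scanner further onto its threaded post (clockwise seen from above) until its red window faces straight at the small brown parcel, then let go. It has no stop there: judge it by the window, not by tightness. Leave the parcel and the bundle of letters where they lie.

Things in the scene. Friction and masses are not known exactly. Their poses are not given: they have to be found in the camera images.
- scan_head (a joint): Turn of the scanner head on its vertical threaded post, rad; grows as the head is screwed on, clockwise seen from above, and the head sinks 1 mm per rad. Starts at 0 to 0.15; the thread ends at -0.3 and 3.3. Light friction (0.06 N m); it stays where it is left. The parcel lies 0.35 to 1.55 rad clockwise of where the window looks at the start.
- head_grip (a point): Centre of the upright black grip fin on the scanner head, on the screw axis, 153 mm above the worktop. Fin 50 mm long, 14 thick; its top is 18 mm above this point, the head's flat top 20 mm below. Head: grey box 58x76x46 mm, red window on one side, on a post with a round foot fixed to the worktop. Axes turn with the head: x is where the window looks and the fin's length, y across the fin, z up.
- parcel_center (a point): Centre of the small kraft parcel tied with string, 89 x 114 x 61 mm, which the window has to face; this point is 30 mm above the worktop, 0.18 to 0.26 m from the screw axis. Loose, 0.35 kg, not to be moved.
- letters_center (a point): Centre of the bundle of white letters, 117 x 162 x 36 mm, lying near the scanner like the parcel; the two swap places from run to run; the window is not to face this. This point is 18 mm above the worktop. Loose, not to be moved.

How it is judged:
At the end, for the whole second after the job is handed in: The line straight out from the middle of the red window passes within 48 mm of the parcel's centre (seen from above), the head is screwed on further than at the start, and it stands still (y of parcel_center in the frame of head_grip between -0.048 and 0.048 m and x of parcel_center in the frame of head_grip above 0.1 m and value of joint scan_head above 0.2 rad and velocity of joint scan_head between -0.05 and 0.05 rad/s); the robot touches nothing.
It fails at once if the parcel is pushed more than 20 mm (distance of parcel_center from where it was at the start of the episode above 0.02 m).
It fails at once if the bundle of letters is pushed more than 20 mm (distance of letters_center from where it was at the start of the episode above 0.02 m).
It also fails if it takes over 32 s, if anything falls off the work surface, if the arm or the gripper's body presses on something with over 40 N, if the wrist force passes 120 N, or if a joint passes its speed limit or range.

## Working session

There is one attempt and no reset: what is moved stays moved. The work goes in short steps, Python scripts to look and compute and a tool call to move; the robot and the scene stay as the last step left them, time stands still between calls to the robot, and variables do not carry over. Pictures are saved under pics/ and viewed, at most 10 in all, crops included, and the job is handed in when it is done.

Besides the shell and the picture viewer there is one more tool, called after "Call:" in YAML: its name, and indented under it one key for each argument. arm_command: Moves the arm, as the interface text tells. Its arguments: {"type":"object","properties":{"steps":{"type":"array","items":{"type":"object","properties":{"rot":{"type":"array","items":{"type":"number"}},"slide":{"type":"array","items":{"type":"number"}},"grip":{"type":"number"}}}},"newtons":{"type":"number"}},"required":["steps"]}

```bash
mkdir -p pics
cat > h.py <<'E'
import numpy as np,cv2
from bench import sensors,eyes,order
def ray(p,u,v,z):
    K=np.array(p["intrinsics"]);T=np.array(p["pose"])
    d=T[:3,:3]@np.linalg.solve(K,[u,v,1.]);o=T[:3,3]
    return o+d*(z-o[2])/d[2]
def proj(p,X):
    K=np.array(p["intrinsics"]);T=np.array(p["pose"])
    c=K@(T[:3,:3].T@(np.array(X)-T[:3,3]));return c[:2]/c[2]
def save(p,n): cv2.imwrite("pics/"+n,cv2.cvtColor(np.array(p["pixels"]),cv2.COLOR_RGB2BGR))
E
python3 - <<'E'
from h import *
Z={"head_grip":.153,"parcel_center":.03,"letters_center":.018}
for c in["scene","side"]:
    p=eyes.camera(c);save(p,c+"0.png");print(c,np.round(p["pose"],3).tolist())
    for n,z in Z.items():
        for r in eyes.look_for(n,p)[:2]:
            b=r["bbox"];print(n,round(r["conf"],2),np.round(b),ray(p,(b[0]+b[2])/2,(b[1]+b[3])/2,z).round(3))
s=sensors.read_state();print(s["time"],s["eef_rot"],s["width"])
E
```

```text
scene [[-0.56, -0.436, 0.705, -0.179], [-0.829, 0.288, -0.48, 0.638], [0.006, -0.853, -0.523, 0.563], [0.0, 0.0, 0.0, 1.0]]
head_grip 0.66 [349. 148. 390. 199.] [0.409 0.136 0.153]
parcel_center 0.67 [264. 240. 344. 308.] [0.349 0.324 0.03 ]
side [[-0.814, -0.22, 0.537, -0.008], [-0.58, 0.344, -0.739, 0.873], [-0.022, -0.913, -0.407, 0.468], [0.0, 0.0, 0.0, 1.0]]
head_grip 0.55 [330. 137. 381. 190.] [0.413 0.164 0.153]
parcel_center 0.95 [293. 238. 377. 315.] [0.348 0.331 0.03 ]
letters_center 0.91 [199. 213. 307. 285.] [0.527 0.324 0.018]
letters_center 0.6 [332. 138. 376. 191.] [ 0.592 -0.129  0.018]
0.4 [ 9.85935202e-01  1.67128019e-01 -4.34254266e-06 -4.75466599e-05] 0.08712775882178077
```

View pics/scene0.png

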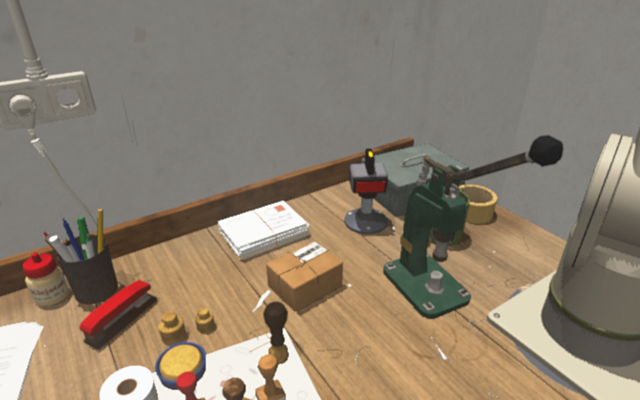

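View pics/side0.png

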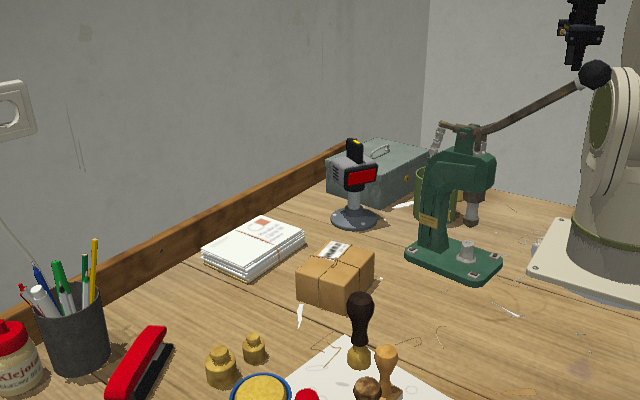

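The scanner's black fin shows at (370,161) in scene and (355,150) in side, with the red window at (370,186) and (360,177). The parcel is at (305,275) and (336,277), the letters sit left of it, and the green press with its handle stands near the head on the robot's side.

```bash
cat >> h.py <<'E'
def tri(ps,uv):
    A=[];b=[]
    for p,(u,v) in zip(ps,uv):
        K=np.array(p["intrinsics"]);T=np.array(p["pose"])
        d=T[:3,:3]@np.linalg.solve(K,[u,v,1.]);d/=np.linalg.norm(d);P=np.eye(3)-np.outer(d,d);A.append(P);b.append(P@T[:3,3])
    x=np.linalg.lstsq(np.vstack(A),np.hstack(b),rcond=None)[0];return x
E
python3 - <<'E'
from h import *
a=eyes.camera("scene");b=eyes.camera("side")
def t(n,x,y): print(n,tri([a,b],[x,y]).round(3))
t("knob",(546,151),(595,74)); t("presstop",(432,165),(462,160)); t("fin",(370,161),(355,150))
for p,n,c in((a,"scene",(330,130,410,240)),(b,"side",(300,120,400,235))):
    im=np.array(p["pixels"]);x0,y0,x1,y1=c;cr=im[y0:y1,x0:x1].astype(int)
    m=((cr[...,0]>130)&(cr[...,1]<60)&(cr[...,2]<60)).astype(np.uint8)
    q=cv2.minAreaRect(np.argwhere(m)[:,::-1].astype(np.float32));B=cv2.boxPoints(q)+[x0,y0];print(n,B.round(1).tolist(),np.argwhere(m).mean(0)[::-1]+[x0,y0])
    cv2.imwrite(f"pics/c_{n}.png",cv2.resize(im[y0-20:y1,x0-40:x1+120,::-1],None,fx=3,fy=3,interpolation=2))
E
cd pics; python3 -c "
import cv2,numpy as np
a=cv2.imread('c_scene.png');b=cv2.imread('c_side.png');h=max(a.shape[0],b.shape[0])
f=lambda i:cv2.copyMakeBorder(i,0,h-i.shape[0],0,0,0)
i=np.hstack([f(a),f(b)]);print(i.shape);cv2.imwrite('cc.png',cv2.resize(i[:, :],(800,int(i.shape[0]*800/i.shape[1]))))"
```

```text
knob [0.068 0.162 0.342]
presstop [0.239 0.147 0.216]
fin [0.455 0.097 0.15 ]
scene [[357.0, 182.0], [384.0, 181.0], [384.0, 182.0], [357.0, 183.0]] [370.5        181.83333333]
side [[346.2, 173.8], [374.6, 168.1], [376.8, 178.8], [348.3, 184.5]] [360.70588235 173.67647059]
(405, 1500, 3)
```

View pics/cc.png

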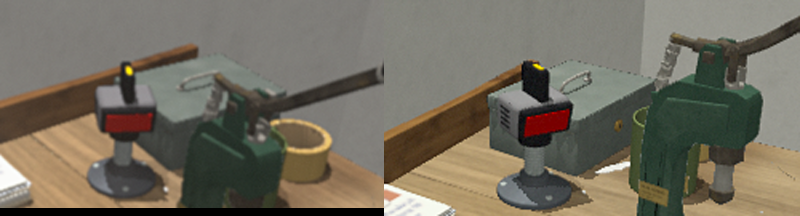

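The fin triangulates to (0.455, 0.097, 0.150), which fits the given 0.153 height. The window looks about 140–145° in world axes and the parcel bears about 115°, so the head needs roughly 30° clockwise. Approaching now, at height.

Call:
arm_command:
  steps:
    - {"slide": [0.03,0.048,0.008],"rot": [0,0,8],"grip": 1}
    - {"slide": [0.03,0.048,0.008],"rot": [0,0,8],"grip": 1}
    - {"slide": [0.03,0.048,0.008],"rot": [0,0,8],"grip": 1}
    - {"slide": [0.03,0.048,0.008],"rot": [0,0,8],"grip": 1}
    - {"slide": [0.03,0.048,0.008],"rot": [0,0,8],"grip": 1}
    - {"slide": [0.03,0.048,0],"rot": [0,0,8],"grip": 1}
    - {"slide": [0.03,0.048,0],"rot": [0,0,8],"grip": 1}
    - {"slide": [0.03,0.048,0],"rot": [0,0,8],"grip": 1}

```text
time: 1.5
ee_pos: [0.4467, -0.2045, 0.2629]
eef_rot: [0.746, 0.666, 0.0, 0.0]
ft_force: [0.5, -0.3, -1.2]
width: 0.0872
grip_force: 0.0
```

Call:
arm_command:
  steps:
    - {"slide": [0.001,0.03,0],"rot": [0,0,7],"grip": 1}
    - {"slide": [0.001,0.03,0],"rot": [0,0,7],"grip": 1}
    - {"slide": [0.001,0.03,0],"rot": [0,0,7],"grip": 1}
    - {"slide": [0.001,0.03,0],"rot": [0,0,7],"grip": 1}
    - {"slide": [0.001,0.03,0],"rot": [0,0,7],"grip": 1}
    - {"slide": [0.001,0.03,0],"rot": [0,0,7],"grip": 1}
    - {"slide": [0.001,0.03,0],"rot": [0,0,7],"grip": 1}
    - {"slide": [0.001,0.03,0],"rot": [0,0,7],"grip": 1}

```text
time: 2.5
ee_pos: [0.4539, 0.0349, 0.2628]
eef_rot: [0.346, 0.938, -0.0, 0.0]
ft_force: [0.1, 0.3, 0.1]
width: 0.0869
grip_force: 0.0
```

Run:
```python
from h import *
p=eyes.camera("wrist");save(p,"w1.png")
s=sensors.read_state();print(s["time"],s["ee_pos"],s["eef_rot"],s["ft_force"],s["joint_positions"])
for n,z in(("head_grip",.153),("parcel_center",.03)):
    for r in eyes.look_for(n,p)[:2]:
        b=r["bbox"];print(n,round(r["conf"],2),np.round(b),ray(p,(b[0]+b[2])/2,(b[1]+b[3])/2,z).round(3))
print(np.round(p["pose"],3).tolist())
```

```text
2.55 [0.45379086 0.03913148 0.26300409] [3.41392030e-01 9.39920733e-01 6.18775950e-04 3.40153927e-04] [-0.46027637  3.39778338 -0.48335025] [ 0.58311373 -0.03790855 -0.73684615  1.78820516 -0.02671036  1.38034255
  0.7256531 ]
head_grip 0.81 [336. 105. 422. 188.] [0.448 0.101 0.153]
[[0.65, 0.727, 0.222, 0.393], [0.76, -0.622, -0.189, 0.088], [0.001, 0.291, -0.957, 0.424], [0.0, 0.0, 0.0, 1.0]]
```

View pics/w1.png

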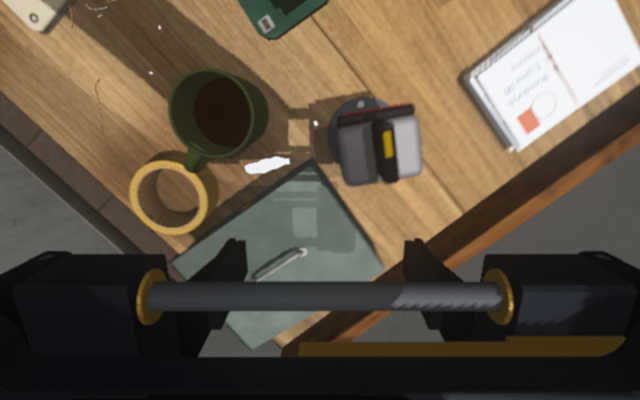

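The wrist view shows the head at (378,150), with the fin around (387,150) and the red window edge along (342,120)–(412,108). I'll crop it to measure the fin and its angle.

Run:
```python
import cv2
i=cv2.imread("pics/w1.png")[90:200,320:440];cv2.imwrite("pics/w1c.png",cv2.resize(i,None,fx=5,fy=5,interpolation=2))
```

```text
(no output)
```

View pics/w1c.png

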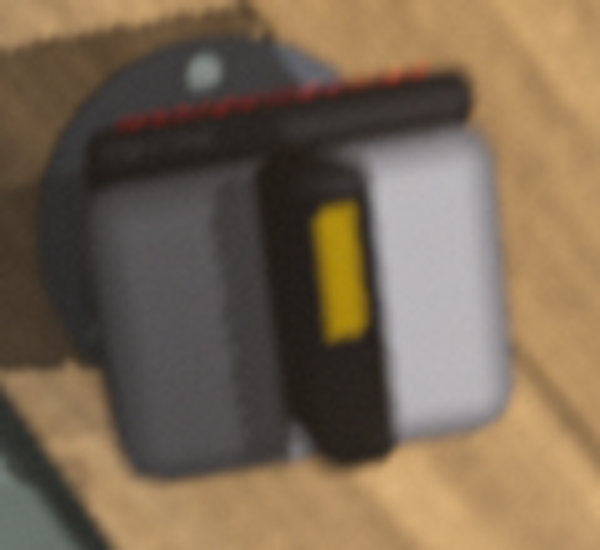

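Run:
```python
from h import *
p=eyes.camera("wrist")
f=lambda x,y,z: ray(p,320+x/5,90+y/5,z)
def ang(a,b): d=b-a; return np.degrees(np.arctan2(d[1],d[0])).round(1),np.linalg.norm(d[:2]).round(3)
print("bezel",ang(f(90,155,.133),f(465,90,.133)))
print("rear",ang(f(140,475,.133),f(510,420,.133)))
print("fin R",ang(f(393,450,.171),f(365,180,.171)))
print("fin c",f(348,318,.171), "headtop c",(f(95,190,.133)+f(490,130,.133)+f(140,475,.133)+f(508,420,.133))/4)
s=sensors.read_state();print(s["ee_pos"],s["eef_rot"],s["ft_force"])
```

```text
bezel (np.float64(59.0), np.float64(0.066))
rear (np.float64(58.1), np.float64(0.069))
fin R (np.float64(149.0), np.float64(0.043))
fin c [0.45392805 0.10379462 0.171     ] headtop c [0.4568083 0.1017308 0.133    ]
[0.45396322 0.03393457 0.26268326] [ 3.48318079e-01  9.37376374e-01 -9.90941394e-05  1.97473620e-04] [-0.0019082  -0.2366288   0.83900617]
```

Call:
arm_command:
  steps:
    - {"slide": [0.001,0.022,0],"rot": [0,0,5],"grip": 1}
    - {"slide": [0,0.022,0],"rot": [0,0,5],"grip": 1}
    - {"slide": [0,0.022,0],"grip": 1}
    - {"slide": [0,0,-0.03],"grip": 1}
    - {"slide": [0,0,-0.02],"grip": 1}
    - {"slide": [0,0,-0.01],"grip": 1}
    - {"grip": 1}
    - {"grip": 1}

```text
schema error: expected keys rot, slide, grip
```

Run:
```python
from h import *
p=eyes.camera("wrist");q=eyes.camera("side");v=np.vstack([cv2.resize(np.array(x["pixels"])[:,:,::-1],(480,300)) for x in(p,q)]);cv2.imwrite("pics/m.png",v)
print(proj(p,[.455,.1,.171])*.75)
```

```text
[290.86350181 117.37223809]
```

View pics/m.png

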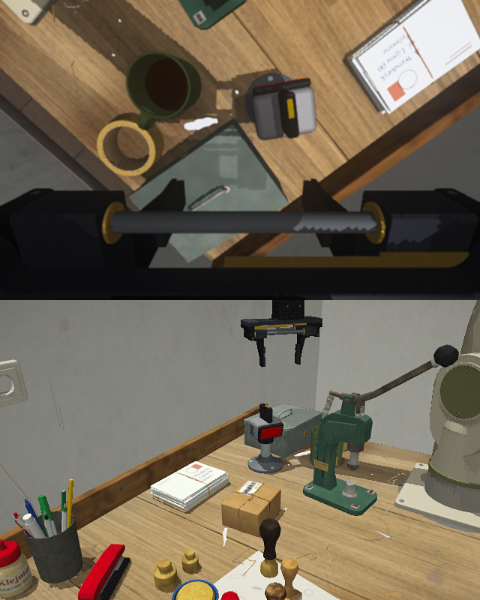

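The move was refused because every row needs all three keys. The picture shows the gripper still hovering at (282,330), clear of the press. Sending it again.

Call:
arm_command:
  steps:
    - {"slide": [0.001,0.022,0],"rot": [0,0,5],"grip": 1}
    - {"slide": [0,0.022,0],"rot": [0,0,5],"grip": 1}
    - {"slide": [0,0.022,0],"rot": [0,0,0],"grip": 1}
    - {"slide": [0,0,-0.03],"rot": [0,0,0],"grip": 1}
    - {"slide": [0,0,-0.02],"rot": [0,0,0],"grip": 1}
    - {"slide": [0,0,-0.01],"rot": [0,0,0],"grip": 1}
    - {"slide": [0,0,0],"rot": [0,0,0],"grip": 1}
    - {"slide": [0,0,0],"rot": [0,0,0],"grip": 1}

```text
time: 3.8
ee_pos: [0.4554, 0.1003, 0.2034]
eef_rot: [0.265, 0.964, 0.0, 0.0]
ft_force: [-0.2, -0.4, 0.3]
width: 0.0872
grip_force: 0.0
```

Run:
```python
from h import *
p=eyes.camera("wrist");q=eyes.camera("side");v=np.vstack([cv2.resize(np.array(x["pixels"])[:,:,::-1],(480,300)) for x in(p,q)]);cv2.imwrite("pics/m2.png",v)
print(proj(p,[.455,.1,.171])*.75)
```

```text
[242.01706453 175.9861112 ]
```

View pics/m2.png

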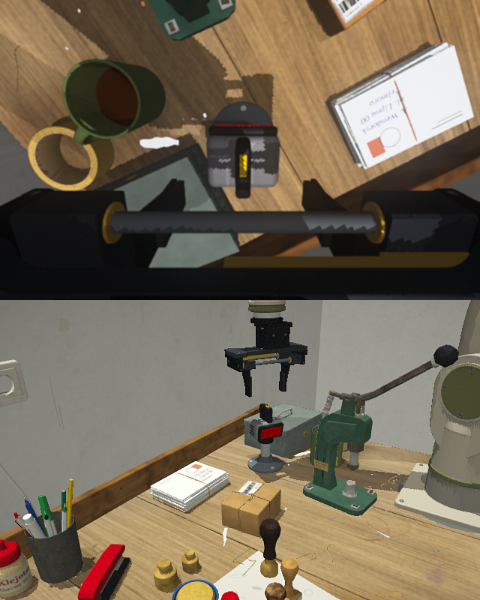

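The fin is aligned with the tool, at (244,165) in the half-size view, but it seems to sit several mm forward along its length compared with my prediction. I'll overlay the model to check.

Run:
```python
from h import *
p=eyes.camera("wrist")
im=np.array(p["pixels"])[:,:,::-1].copy()
def box(c,a,L,W,z,col):
    u=np.array([np.cos(a),np.sin(a)]);w=np.array([-u[1],u[0]])
    P=[proj(p,[*(np.array(c)+s*u*L/2+t*w*W/2),z]) for s,t in((1,1),(1,-1),(-1,-1),(-1,1))]
    cv2.polylines(im,[np.int32(np.array(P)*16)],True,col,1,cv2.LINE_AA,4)
a=np.radians(149)
box((.455,.1),a,.05,.014,.171,(0,255,0));box((.455,.1),a,.058,.076,.133,(255,255,0))
b=im[120:280,240:400];cv2.imwrite("pics/ov.png",cv2.resize(b,None,fx=3.7,fy=3.7,interpolation=2))
```

```text
(no output)
```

View pics/ov.png

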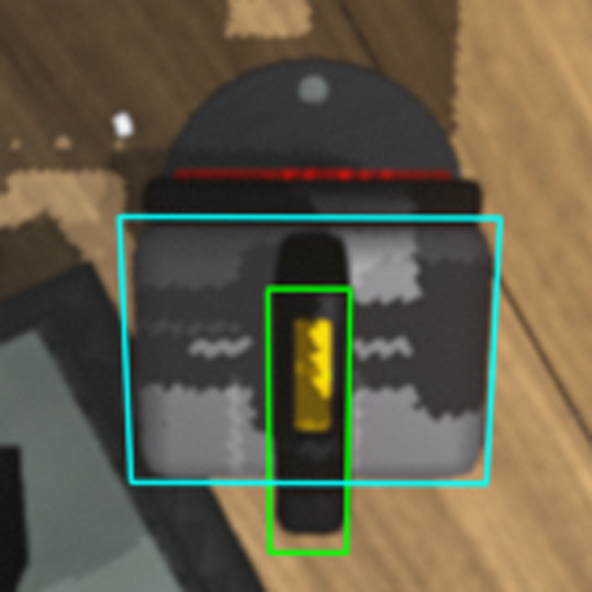

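The overlay fits to within about 3–4 mm along the fin, and the angle is right. Descending to z 0.140, then gripping.

Call:
arm_command:
  steps:
    - {"slide": [-0.003,0.002,-0.02],"rot": [0,0,0],"grip": 1}
    - {"slide": [0,0,-0.02],"rot": [0,0,0],"grip": 1}
    - {"slide": [0,0,-0.015],"rot": [0,0,0],"grip": 1}
    - {"slide": [0,0,-0.008],"rot": [0,0,0],"grip": 1}
    - {"slide": [0,0,0],"rot": [0,0,0],"grip": 0.5}
    - {"slide": [0,0,0],"rot": [0,0,0],"grip": 0}
    - {"slide": [0,0,0],"rot": [0,0,0],"grip": 0}
    - {"slide": [0,0,0],"rot": [0,0,0],"grip": 0}
  newtons: 20

```text
time: 4.95
ee_pos: [0.4522, 0.102, 0.1399]
eef_rot: [0.265, 0.964, 0.0, 0.0]
ft_force: [0.6, -0.0, -0.3]
width: 0.0551
grip_force: 0.0
```

Call:
arm_command:
  steps:
    - {"slide": [0,0,0],"rot": [0,0,0],"grip": 0}
    - {"slide": [0,0,0],"rot": [0,0,0],"grip": 0}
    - {"slide": [0,0,0],"rot": [0,0,0],"grip": 0}
    - {"slide": [0,0,0],"rot": [0,0,0],"grip": 0}
    - {"slide": [0,0,0],"rot": [0,0,0],"grip": 0}
    - {"slide": [0,0,0],"rot": [0,0,0],"grip": 0}
    - {"slide": [0,0,0],"rot": [0,0,0],"grip": 0}
    - {"slide": [0,0,0],"rot": [0,0,0],"grip": 0}

```text
time: 5.95
ee_pos: [0.452, 0.1018, 0.1396]
eef_rot: [0.265, 0.964, 0.0, -0.0]
ft_force: [-1.1, 0.0, 1.2]
width: 0.0138
grip_force: 20.0
```

Gripped on the 14 mm fin. Turning 34.5° clockwise.

Call:
arm_command:
  steps:
    - {"slide": [0,0,-0.0001],"rot": [0,0,-5],"grip": 0}
    - {"slide": [0,0,-0.0001],"rot": [0,0,-6],"grip": 0}
    - {"slide": [0,0,-0.0001],"rot": [0,0,-6],"grip": 0}
    - {"slide": [0,0,-0.0001],"rot": [0,0,-6],"grip": 0}
    - {"slide": [0,0,-0.0001],"rot": [0,0,-6],"grip": 0}
    - {"slide": [0,0,-0.0001],"rot": [0,0,-5.5],"grip": 0}
    - {"slide": [0,0,0],"rot": [0,0,0],"grip": 0}
    - {"slide": [0,0,0],"rot": [0,0,0],"grip": 0}

```text
time: 6.95
ee_pos: [0.4528, 0.1026, 0.1391]
eef_rot: [0.539, 0.842, 0.001, 0.0]
ft_force: [4.9, 2.9, -4.0]
width: 0.014
grip_force: 20.0
```

Call:
arm_command:
  steps:
    - {"slide": [0,0,0],"rot": [0,0,0],"grip": 0.3}
    - {"slide": [0,0,0],"rot": [0,0,0],"grip": 0.6}
    - {"slide": [0,0,0],"rot": [0,0,0],"grip": 0.6}
    - {"slide": [0,0,0],"rot": [0,0,0],"grip": 0.6}
    - {"slide": [0,0,0.02],"rot": [0,0,0],"grip": 0.6}
    - {"slide": [0,0,0.03],"rot": [0,0,0],"grip": 0.6}
    - {"slide": [0,0,0.05],"rot": [0,0,0],"grip": 0.6}
    - {"slide": [0,0,0],"rot": [0,0,0],"grip": 1}

```text
time: 7.95
ee_pos: [0.4537, 0.1025, 0.2423]
eef_rot: [0.539, 0.842, 0.002, 0.002]
ft_force: [0.6, -0.2, -1.2]
width: 0.0566
grip_force: 0.0
```

Call:
arm_command:
  steps:
    - {"slide": [0.0,-0.02,0],"rot": [0,0,0],"grip": 1}
    - {"slide": [0,-0.02,0],"rot": [0,0,0],"grip": 1}
    - {"slide": [0,-0.02,0],"rot": [0,0,0],"grip": 1}
    - {"slide": [0,0,0],"rot": [0,0,0],"grip": 1}
    - {"slide": [0,0,0],"rot": [0,0,0],"grip": 1}
    - {"slide": [0,0,0],"rot": [0,0,0],"grip": 1}
    - {"slide": [0,0,0],"rot": [0,0,0],"grip": 1}
    - {"slide": [0,0,0],"rot": [0,0,0],"grip": 1}

```text
time: 8.95
ee_pos: [0.452, 0.0422, 0.2389]
eef_rot: [0.539, 0.842, 0.0, -0.0]
ft_force: [0.1, 1.1, 0.2]
width: 0.0872
grip_force: 0.0
```

Run:
```python
from h import *
p=eyes.camera("wrist");q=eyes.camera("side");o=[]
for x in(p,q):
    im=np.array(x["pixels"])[:,:,::-1].copy()
    for th,col in((114.5,(0,255,0)),):
        a=np.radians(th);u=np.array([np.cos(a),np.sin(a)]);w=np.array([-u[1],u[0]]);c=np.array([.452,.102])
        P=[proj(x,[*(c+s*u*.029+t*w*.038),.132]) for s,t in((1,1),(1,-1),(-1,-1),(-1,1))]
        cv2.polylines(im,[np.int32(np.array(P)*16)],True,col,1,cv2.LINE_AA,4)
    A,B=proj(x,[*(c+.03*u),0.03]),proj(x,[*(c+.25*u),.03]);cv2.line(im,tuple(np.int32(A).tolist()),tuple(np.int32(B).tolist()),(255,0,255),1)
    for r in eyes.look_for("parcel_center",x)[:1]:
        b=r["bbox"];print(round(r["conf"],2),np.round(b),ray(x,(b[0]+b[2])/2,(b[1]+b[3])/2,.03).round(3))
    o.append(im)
o[0]=cv2.resize(o[0],(480,300));o[1]=cv2.resize(o[1][100:350,200:600],(480,300));cv2.imwrite("pics/f.png",np.vstack(o))
s=sensors.read_state();print(s["time"],s["ee_pos"],s["ft_force"])
```

```text
0.66 [293. 242. 378. 314.] [0.346 0.333 0.03 ]
9.15 [0.45197067 0.04195769 0.2389766 ] [ 0.42761327 -0.19122943  0.58986534]
```

View pics/f.png

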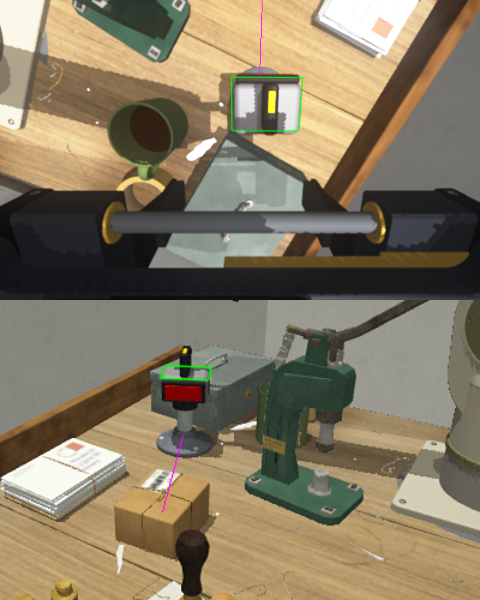

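The head outline matches the predicted 114.5° in both views. The line out of the window ends on the parcel's centre at (163,510). The gripper is clear, so I'm handing in.

```bash
python3 -c "
from bench import order
print(order.close_job())"
```

```text
the job is handed in; nothing more can be done
None
```

I turned the scanner head about 34.5° clockwise so its red window faces the parcel, let go and backed the gripper clear. The final pictures showed the window line ending on the parcel's centre; I handed the job in at about 9 s, and no verdict came back.

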